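# Seat the keyed saddle in the release bay and raise the trap

### The job

Find out which side of the release bay's back wall the key stands on, then push the loose saddle along the bed, turning it as needed but not lifting it, until it is fully home in the bay with its notch over the key. Then swing the brass lever over so that the trap stands fully up behind the saddle. Leave the red bowl, the jack, the depth gauge and the wedge block where they are.

Things in the scene. Friction and masses are not known exactly. Their poses are not given: they have to be found in the camera images.
- bay: Release bay on the bed: open-topped wood box, no front. Origin on the bed, mid mouth, on the trap's hinge line; x points INTO the bay, y left looking in, z up. Cheeks 50 mm high, inner faces at y = +-58.5, from x = 12 to 176 mm; back wall 70 mm high, inner face at x = 156. Steel lead-in guides, 40 mm high, splay from the cheeks out to x = -50, y = +-80 mm. Bearing block at y 88 to 114, 24 mm high.
- slot_left (a point): Left key slot: point on the back wall's inner face, 30 mm above the bed (bay x = 156, y = +24 mm). In ONE of the two slots stands a fixed steel key: a post 18 mm wide, 30 mm high, projecting 18 mm into the bay (x = 138 to 156), with a steel tab on top of the wall. It changes from run to run and no pose tells which: look from above, feel with a fingertip, or try the saddle.
- slot_right (a point): Right key slot: the same at bay y = -24 mm. The slot without the key is blanked flush with the wall.
- home (a point): Where the saddle's origin lies when fully home: on the bed at bay x = 81 mm, y = 0; the leading end then meets the back wall and the trailing end is 6 mm inside the mouth.
- saddle: Loose wooden saddle for a wood, 150 mm long (x) x 112 mm wide (y), about 0.6 kg, too wide to span with a gripper. Origin at the centre of its underside, z up. Cheeks 20 mm thick along the long sides, outer faces plain and upright: high cheek (44 mm) at +y, low cheek (32 mm) at -y; between them a sloping trough whose floor is 16 mm above the bed.
- notch_a (a point): Mouth of the notch in the saddle's +x end, on its underside, beside the high cheek (saddle x = +75, y = +24 mm). The notch is 24 mm wide (y = 12 to 36), 22 mm deep and cut right through the height. It fits a key in the left slot, with the saddle's x axis along the bay's x; otherwise this end stops against the key, 18 mm short of home.
- notch_b (a point): Mouth of the same notch in the saddle's -x end (saddle x = -75, y = +24 mm). It fits a key in the right slot, with the saddle turned half round (its x axis opposite to the bay's x).
- lever_knob (a point): Centre of the 26 mm brass ball on the brass lever (13 mm thick, 158 mm from hinge line to ball). Lever and trap share one shaft; the lever swings in the plane bay y = 130 mm about x = 0, z = 0. Trap down, it leans out of the bay at 45 degrees (ball at x = -112, z = 112). Push it towards bay +x with 2 to 6 N; 20 degrees past upright its weight carries it on to 45 degrees the other way.
- trap (a joint): Angle of the trap and lever together: 0 = trap down, its steel flap (55 mm long, 108 mm wide) flush in the bed in front of the mouth, 1.57 = flap upright across the mouth, its inner face at bay x = 0. A saddle that sticks out of the mouth blocks it.
- bowl: Red lawn bowl lying on its flat side on the bed, 120 mm across, 110 mm high, 1.3 kg. Origin at the centre of its underside. Leave alone.
- jack_center (a point): Centre of the white jack, a 64 mm ball that sits in a rubber ring on the tiled shelf. Leave alone.
- gauge: Steel depth gauge on the tiled shelf: bar 110 mm long (y) with a 90 mm rule across it (x), 34 mm high. Origin under the middle of the bar. Leave alone.
- wedge: Cherry wedge block on the bed, 120 mm long (x), 56 mm wide, rising to 48 mm at its +x end. Origin under its centre. Leave alone.
- shelf: Low tiled shelf fixed on the bed beyond the run, 140 mm (x) x 500 mm (y), 37 mm high. Origin at the centre of its underside.
Things that resemble listed ones, but are neither listed nor needed, are in the scene too. What is shaped like the saddle but pink or purple is not meant.

How it is judged:
By the outcome, as a careful person would: the job done as asked, in the order asked, and still so for the second after the job is handed in, with the robot touching nothing.
It also fails if it takes over 72 s, if anything falls off the work surface, if the arm or the gripper's body presses on something with over 40 N, if the wrist force passes 120 N, or if a joint passes its speed limit or range.

### The arm

A 6-joint arm with a two-finger parallel gripper is mounted at the origin on the work surface. World frame = base frame: x ahead of the robot, y to its left, z up, the work surface at z = 0. Lengths are in m, angles in degrees, forces in N, time in s.
With the tool pointing down it reaches from about 0.375 to 0.9 m from the base axis. Payload 3.1 kg.
Tool frame: the origin (TCP) lies between the finger pads; the fingertips stand 22 mm ahead of it and the grasp point (between the pads) lies 3 mm ahead of it; z points along the fingers, y is the line along which they close (so a half turn about z gives the same grasp; the last joint's range is limited). The gripper opens to 87 mm and grips with 3 to 60 N. Pads are 19 mm wide; open, the fingers measure 117 mm over their backs; the gripper's body (75 mm by 190 mm) begins 51 mm behind the grasp point.
Start: joints at [59.502, 30.224, 82.088, -0, 67.689, -10.227], TCP at [0.216, 0.586, 0.245] pointing down, gripper open.
Joint ranges: [-176.69, 176.69], [-43.24, 126.21], [12.49, 139.97], [-82, 262], [0, 151.66], [-163.58, 163.58]. Speed limits (degrees/s): [159.86, 159.86, 180, 180, 180, 180].

### API

Orientations are given as a 3x3 rotation matrix whose columns are the frame's x, y, z axes.
In Python, from rig import bot, capture, search_frame, outline_of, spot_point gives the robot as it stands.
- The arm moves only by the tool jog_arm, never from a script. Its argument "rows" is text: rows parted by semicolons, each of 7 numbers parted by spaces: the opening, from 0 (shut) to 1 (fully open), then the shift along the tool's x, y, z as a fraction of full scale, then the turn, a rotation vector about the tool's x, y, z as a fraction of full scale. A call has 1 to 20 rows; each row is the pose to reach, as a shift and turn from the pose commanded when the call began, along the tool's axes at that moment; what a row does not reach only later rows make up. Full scale, the value 1, is 0.5 m for a shift and pi/4 rad for a turn. A row lasts 1/12 s, in which the tool goes at most 41.7 mm and 7.16 degrees, less where a joint would pass 70% of its speed; a pose out of reach is approached as far as the arm can. A call with a number of a shift or a turn outside -1 to 1 is refused whole. A call with a gripper value outside its range is refused whole. The fingers move at their own pace and stop on an object; the grip force is fixed at half the most. Time passes only in rows, so rows that repeat a pose let the fingers close. It gives the time, the measured TCP pose, the force, the opening and the grip force at its end, in the units of the state.
- bot.read_state(): the state, without advancing time (a new reading comes with each control period).
- capture(name): name is "scene" or "top"; returns a dict with "pixels" (480x640x3 uint8, red, green, blue), "fx", "fy", "cx", "cy" (pixels), "R" (3x3) and "t" (3): a world point X has camera coordinates R X + t. Camera axes: x right, y down, z forward; pixel columns grow to the right and rows downward; lengths in m; the calibration is good to about 2 mm. A picture is of the moment at which its call begins. There is no depth.
- bot.hand_in(): hands the job in; it is judged then, once.
Trained networks look in a picture, given as the dict that the camera call returned (one of the last four; its "shot" number tells which), for a name from the list of things; names that differ only in an ending like _2 or _b are one class to them, and where a whole thing is asked for, a point or a joint stands for the part that bears it (a point fixed in the world has none). Each returns a list of dicts, best first, with "conf" (0 to 1); they miss things now and then, are a little off and sometimes report something else, mostly with a low value. They report only what shows in the picture. A call takes as long as a camera call. They do not tell look-alikes from the thing itself.
- search_frame(label, picture): "point" ([x, y, z] in m, in world coordinates, good to about 4 mm: the middle of the surface that is visible of it).
- outline_of(label, picture): "region" (480x640 bool, what is visible of it).
- spot_point(label, picture): "point" ([x, y, z] in m, in world coordinates, good to about 4 mm: a listed point, or the origin of a listed thing).
The state is a dict: "time_s": time; "joint_positions": joint angles; "qvel": joint speeds; "tau": joint torques, N m; "position": TCP position; "tcp_rot": TCP orientation; "force": force on the tool from outside, world axes, zero at the start; "moment": the same for the moment, N m; "opening": opening from 0.0 (shut) to 1.0 (fully open); "grasp_force": force on a finger pad.
Only numpy, scipy, OpenCV 4.12 (cv2) and the standard library are available. Lean on these libraries where they do the work, as an engineer would, in place of code of your own. Each camera call takes 0.05 s, during which the arm holds its last target. There are 200 camera calls.

## Working session

There is one attempt and no reset: what is moved stays moved. The work goes in short steps, Python scripts to look and compute and a tool call to move; the robot and the scene stay as the last step left them, time stands still between calls to the robot, and variables do not carry over. Pictures are saved under pics/ and viewed, at most 10 in all, crops included, and the job is handed in when it is done.

Besides the shell and the picture viewer there is one more tool, called after "Request:" by a JSON object that holds its "fn" and its "kwargs". jog_arm: Moves the arm, as the interface text tells. Its arguments: {"type":"object","properties":{"rows":{"type":"string"}},"required":["rows"]}

```bash
mkdir -p pics; ls; python3 - <<'E'
from rig import *
import cv2
s=bot.read_state(); print(s['time_s'],s['position'],s['tcp_rot'],s['opening'])
for n in ["top","scene"]:
    p=capture(n); cv2.imwrite(f"pics/{n}1.png",p['pixels'][:,:,::-1]); print(n,p['fx'],p['R'],p['t'])
    for l in ["saddle","bay","home","slot_left","slot_right","notch_a","notch_b","lever_knob","bowl","wedge","gauge","jack_center","shelf"]:
        try: print(l,[([round(float(v),3) for v in d['point']],round(d['conf'],2)) for d in spot_point(l,p)][:4])
        except Exception as e: print(l,e)
E
```

```text
pics
0.0 [0.2161684  0.58569195 0.24358574] [[-9.38049809e-01  3.46498726e-01 -1.09028714e-03]
 [ 3.46500232e-01  9.38048059e-01 -1.85184201e-03]
 [ 3.81080836e-04 -2.11490479e-03 -9.99997691e-01]] 1.000426688286358
top 532.6882394395064 [[ 1.90752786e-02 -9.99817874e-01 -5.94360908e-04]
 [-9.96633493e-01 -1.89671087e-02 -7.97617049e-02]
 [ 7.97359049e-02  2.11383673e-03 -9.96813783e-01]] [-0.08432337  0.5685308   1.41363709]
saddle [([0.33, -0.282, 0.003], 0.92), ([0.543, -0.217, 0.002], 0.69), ([0.642, -0.433, -0.001], 0.61)]
bay [([0.591, 0.137, -0.001], 0.81), ([0.446, 0.045, 0.11], 0.68)]
home []
slot_left [([0.579, 0.297, 0.03], 0.7)]
slot_right [([0.632, 0.285, 0.029], 0.6)]
notch_a [([0.377, -0.215, -0.001], 0.91), ([0.717, -0.411, -0.004], 0.74), ([0.255, -0.308, -0.0], 0.74), ([0.598, -0.497, -0.002], 0.67)]
notch_b [([0.377, -0.215, -0.001], 0.91), ([0.717, -0.411, -0.004], 0.74), ([0.255, -0.308, -0.0], 0.74), ([0.598, -0.497, -0.002], 0.67)]
lever_knob [([0.446, 0.039, 0.11], 0.62)]
bowl [([0.336, -0.484, -0.002], 0.79)]
wedge [([0.38, 0.017, -0.004], 0.74)]
gauge [([0.8
[... 552 characters left out ...]
, 0.8)]
slot_left [([0.584, 0.294, 0.028], 0.68), ([0.808, -0.054, 0.038], 0.4)]
slot_right [([0.631, 0.287, 0.031], 0.74), ([0.568, -0.142, 0.002], 0.67)]
notch_a [([0.257, -0.305, -0.001], 0.76), ([0.724, -0.406, 0.001], 0.71), ([0.478, -0.259, -0.0], 0.69), ([0.375, -0.219, 0.001], 0.68)]
notch_b [([0.257, -0.305, -0.001], 0.76), ([0.724, -0.406, 0.001], 0.71), ([0.478, -0.259, -0.0], 0.69), ([0.375, -0.219, 0.001], 0.68)]
lever_knob [([0.446, 0.037, 0.109], 0.9)]
bowl [([0.339, -0.484, 0.003], 0.86)]
wedge [([0.379, 0.023, -0.001], 0.78)]
gauge [([0.807, -0.056, 0.038], 0.69)]
jack_center [([0.798, 0.057, 0.069], 0.95), ([0.479, -0.256, -0.002], 0.31)]
shelf [([0.82, -0.028, 0.0], 0.59)]
```

View pics/top1.png

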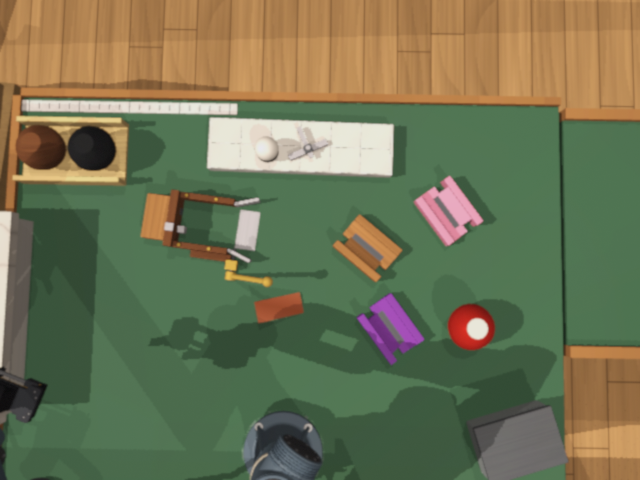

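View pics/scene1.png

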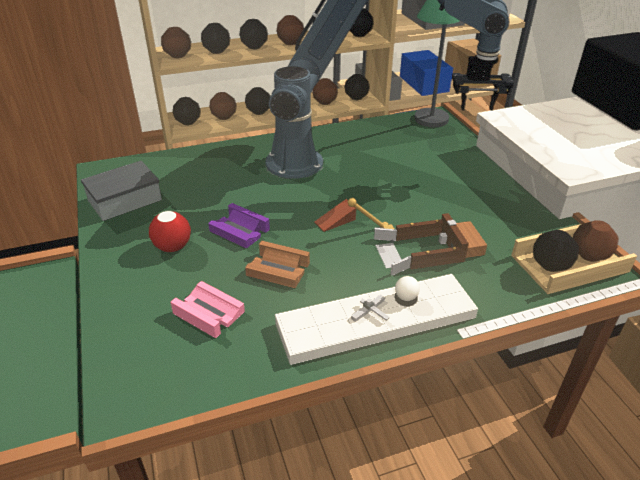

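The wooden saddle is at top px (368,248). Its look-alikes are the pink one (448,210) and the purple one (390,328), and the wedge at (279,307) is also wood-coloured. I choose the wooden one with the notch. The bay is at (210,225), with a grey tab at about (175,228). I'll check this in a close crop.

```bash
python3 - <<'E'
import cv2,numpy as np
t=cv2.imread("pics/top1.png");s=cv2.imread("pics/scene1.png")
r=lambda im,x,y,w,h:cv2.resize(im[y:y+h,x:x+w],(400,300),interpolation=cv2.INTER_CUBIC)
cv2.imwrite("pics/c1.png",np.vstack([np.hstack([r(t,140,180,140,105),r(t,320,200,100,75)]),np.hstack([r(s,365,205,124,93),r(s,230,225,100,75)])]))
E
```

```text
(no output)
```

View pics/c1.png

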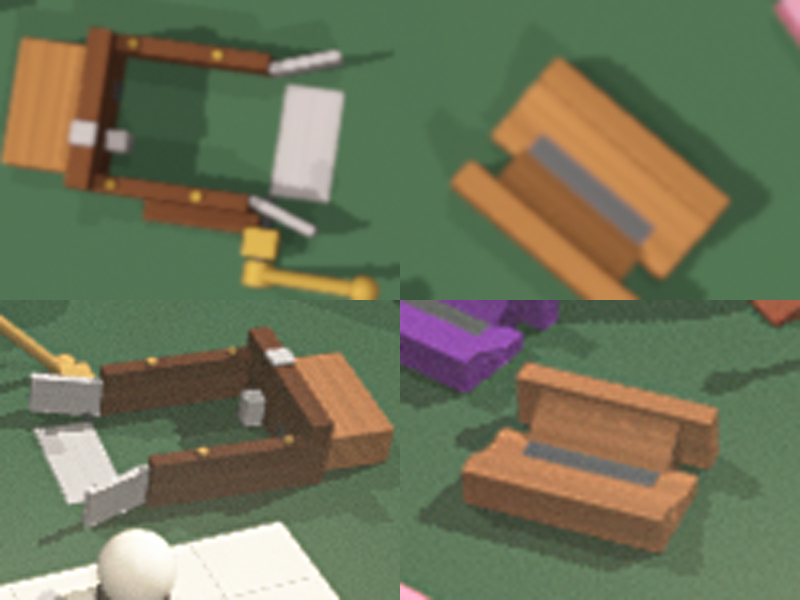

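The key post (top crop at (117,140)) and its tab stand on the world −x side. That is the bay's left as you look in (+y), so the key is in the left slot. Notch_a leads and the high cheek goes toward world −x. Next I fit precise poses.

```bash
cat > h.py <<'E'
from rig import *
import cv2, numpy as np
from scipy.optimize import minimize, least_squares
BAYPTS={"bay":(0,0,0),"home":(81,0,0),"slot_left":(156,24,30),"slot_right":(156,-24,30),"lever_knob":(-112,130,112)}
def box(x0,x1,y0,y1,z0,z1): return np.array([[x,y,z] for x in(x0,x1) for y in(y0,y1) for z in(z0,z1)])/1000.
SAD=[box(-75,75,36,56,0,44),box(-75,75,-56,-36,0,32),box(-75,75,-36,12,0,16),box(-53,53,-36,36,0,16)]
def T(P,q):
    c,s=np.cos(q[2]),np.sin(q[2]); P=np.asarray(P,float)
    return np.c_[q[0]+c*P[:,0]-s*P[:,1], q[1]+s*P[:,0]+c*P[:,1], P[:,2]]
def proj(X,p):
    c=np.asarray(X)@np.array(p['R']).T+p['t']
    return np.c_[p['fx']*c[:,0]/c[:,2]+p['cx'],p['fy']*c[:,1]/c[:,2]+p['cy']]
def render(boxes,q,p):
    m=np.zeros((480,640),np.uint8)
    for b in boxes:
        cv2.fillConvexPoly(m,cv2.convexHull(np.round(proj(T(b,q),p)*16).astype(np.int32)),255,shift=4,lineType=cv2.LINE_AA)
    return m/255.
def woodmask(p,q0):
    """largest network region near the guess"""
    best=None
    for d in outline_of("saddle",p):
        r=np.array(d['region']); ys,xs=np.nonzero(r)
        u=proj([[q0[0],q0[1],.02]],p)[0]
        if np.hypot(xs.mean()-u[0],ys.mean()-u[1])<25 and best is None: best=r.astype(float)
    return best
def fit_saddle(q0,pics):
    ms=[(p,woodmask(p,q0)) for p in pics]; ms=[(p,m) for p,m in ms if m is not None]
    f=lambda q:sum(np.abs(render(SAD,q,p)-m).sum()/m.sum() for p,m in ms)
    best=min((minimize(f,[q0[0],q0[1],a],method='Nelder-Mead',options=dict(initial_simplex=np.array([q0[0],q0[1],a])+np.array([[0,0,0],[.01,0,0],[0,.01,0],[0,0,.15]]))) for a in(q0[2]-.15,q0[2],q0[2]+.15)),key=lambda r:r.fun)
    return best.x,best.fun,len(ms)
E
python3 - <<'E'
from h import *
ps=[capture("top"),capture("scene")]
obs=[]
for p in ps:
    for n,m in BAYPTS.items():
        for d in spot_point(n,p):
            if d['conf']>.4: obs.append((n,m,np.array(d['point'])))
obs=[o for o in obs if np.linalg.norm(T([np.array(o[1])/1000],[.592,.136,1.47])[0]-o[2])<.03]
f=lambda q:np.concatenate([(T([np.array(m)/1000],q)[0]-x) for _,m,x in obs])
r=least_squares(f,[.592,.136,1.47],loss='soft_l1',f_scale=.004); print("bay",r.x,np.degrees(r.x[2]))
for o,e in zip(obs,f(r.x).reshape(-1,3)): print(o[0],(e*1000).round(1))
q,e,n=fit_saddle([.543,-.215,.85],ps); print("saddle",q,np.degrees(q[2]),e,n)
B=r.x
p=ps[0]; im=p['pixels'][:,:,::-1].copy()
cs=[box(12,176,58.5,58.5,50,50),box(12,176,-58.5,-58.5,50,50),box(156,156,-58.5,58.5,70,70),box(-55,0,-54,54,0,0),box(138,156,15,33,30,30)]
ov=lambda im,p:[cv2.polylines(im,[cv2.convexHull(np.round(proj(T(b,w),p)*16).astype(np.int32))],True,(0,255,255),1,cv2.LINE_AA,4) for bs,w in((cs,B),(SAD,q)) for b in bs]
big=[]
for p in ps:
    im=cv2.resize(p['pixels'][:,:,::-1],None,fx=4,fy=4,interpolation=cv2.INTER_CUBIC)
    P=dict(p); 
    for k in('fx','fy'):P[k]=p[k]*4
    for k in('cx','cy'):P[k]=p[k]*4+1.5
    ov(im,P)
    for c in(B+[.01,.08,0],q):
        u=proj([[c[0],c[1],.02]],P)[0].astype(int); big.append(cv2.resize(im[u[1]-225:u[1]+225,u[0]-300:u[0]+300],(400,300)))
cv2.imwrite("pics/ov1.png",np.vstack([np.hstack(big[:2]),np.hstack(big[2:])]))
E
```

```text
bay [0.59037469 0.13748893 1.46056579] 83.68425572913232
bay [-3.8 -2.4 -2.8]
slot_left [ 2.1 -5.9 -1.5]
slot_right [-1.1  6.5 -0.1]
lever_knob [ 2.7 -1.5 -0.6]
bay [-3.1  1.6  1.8]
home [ 0.1 -0.  -0.8]
slot_left [0.5 0.6 1.3]
slot_right [ 2.   0.6 -3.6]
lever_knob [-0.2  0.8  2.6]
saddle [ 0.54205327 -0.21700582  0.87011584] 49.85396523079369 0.17101874490627547 2
```

View pics/ov1.png

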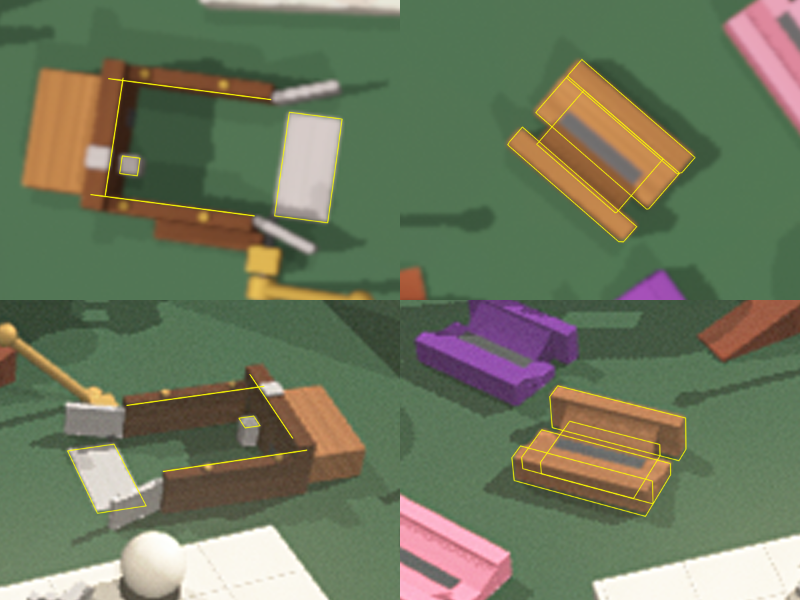

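The overlays fit both well: bay (0.590, 0.1375, 83.7°), saddle (0.542, −0.217, 49.9°). Now I plan the approach.

```bash
cat >> h.py <<'E'
B=np.array([.5904,.1375,np.radians(83.7)])
def rows(tg,op):
    """tg: list of (x,y,z,heading deg); tool y axis = heading-90, pointing down; prints shift & turn fractions"""
    s=bot.read_state(); R=np.array(s['tcp_rot']); p=np.array(s['position'])
    for x,y,z,h in tg:
        a=np.radians(h-90); Y=np.array([np.cos(a),np.sin(a),0]); Z=np.array([0,0,-1.]); G=np.c_[np.cross(Y,Z),Y,Z]
        rv=cv2.Rodrigues(R.T@G)[0].ravel()/(np.pi/4); d=R.T@(np.array([x,y,z])-p)/.5
        print(op,*[f"{v:.4f}" for v in d],*[f"{v:.3f}" for v in rv],";")
def behind(q,b): # tcp behind pose q (heading deg) by b
    h=np.radians(q[2]); return q[0]-b*np.cos(h),q[1]-b*np.sin(h)
E
python3 - <<'E'
from h import *
print(behind((.542,-.217,49.9),.0965))
rows([(.52,.2,.245,115.0),(*behind((.542,-.217,49.9),.0965),.2,49.9)],.75)
E
```

```text
(np.float64(0.47984206972802623), np.float64(-0.2908149151886287))
0.75 -0.8371 -0.5144 -0.0009 -0.000 0.000 0.994 ;
0.75 -1.1018 -1.4631 0.0891 -0.000 0.000 2.441 ;
```

Request:
{"fn": "jog_arm", "kwargs": {"rows": "0.75 -0.837 -0.514 0 0 0 1; 0.75 -0.837 -0.514 0 0 0 1; 0.75 -0.837 -0.514 0 0 0 1; 0.75 -0.837 -0.514 0 0 0 1; 0.75 -0.837 -0.514 0 0 0 1; 0.75 -0.837 -0.514 0 0 0 1; 0.75 -0.837 -0.514 0 0 0 1; 0.75 -0.837 -0.514 0 0 0 1; 0.75 -0.837 -0.514 0 0 0 1; 0.75 -0.837 -0.514 0 0 0 1; 0.75 -0.837 -0.514 0 0 0 1; 0.75 -0.837 -0.514 0 0 0 1; 0.75 -0.837 -0.514 0 0 0 1; 0.75 -0.837 -0.514 0 0 0 1; 0.75 -0.837 -0.514 0 0 0 1; 0.75 -0.837 -0.514 0 0 0 1"}}

```text
time_s: 3.43
position: [0.519, 0.2011, 0.2444]
tcp_rot: [[-0.419, 0.908, -0.001], [0.908, 0.419, 0.0], [0.001, -0.001, -1.0]]
force: [-0.4, 0.0, 0.6]
opening: 0.743
grasp_force: 0.0
```

```bash
python3 - <<'E'
from h import *
rows([(.48,-.29,.2,70.5),(.48,-.291,.2,49.9)],.75)
E
```

```text
0.75 -0.8589 -0.4827 0.0888 -0.001 -0.000 0.984 ;
0.75 -0.8608 -0.4835 0.0888 -0.001 -0.000 1.442 ;
```

Request:
{"fn": "jog_arm", "kwargs": {"rows": "0.75 -0.859 -0.483 0.089 0 0 1; 0.75 -0.859 -0.483 0.089 0 0 1; 0.75 -0.859 -0.483 0.089 0 0 1; 0.75 -0.859 -0.483 0.089 0 0 1; 0.75 -0.859 -0.483 0.089 0 0 1; 0.75 -0.859 -0.483 0.089 0 0 1; 0.75 -0.859 -0.483 0.089 0 0 1; 0.75 -0.859 -0.483 0.089 0 0 1; 0.75 -0.859 -0.483 0.089 0 0 1; 0.75 -0.859 -0.483 0.089 0 0 1; 0.75 -0.859 -0.483 0.089 0 0 1; 0.75 -0.859 -0.483 0.089 0 0 1; 0.75 -0.859 -0.483 0.089 0 0 1; 0.75 -0.859 -0.483 0.089 0 0 1; 0.75 -0.859 -0.483 0.089 0 0 1; 0.75 -0.859 -0.483 0.089 0 0 1"}}

```text
time_s: 4.77
position: [0.4804, -0.2885, 0.2001]
tcp_rot: [[0.344, 0.939, -0.001], [0.939, -0.344, 0.001], [0.001, -0.001, -1.0]]
force: [-0.3, 1.2, -0.0]
opening: 0.751
grasp_force: 0.0
```

```bash
python3 - <<'E'
from h import *
x,y=behind((.542,-.217,49.9),.0965)
rows([(x,y,.09,49.9),(x,y,.028,49.9)],.75)
E
```

```text
0.75 -0.0049 0.0008 0.2201 -0.002 -0.001 0.444 ;
0.75 -0.0050 0.0009 0.3441 -0.002 -0.001 0.444 ;
```

Request:
{"fn": "jog_arm", "kwargs": {"rows": "0.75 -0.005 0.001 0.15 0 0 0.444; 0.75 -0.005 0.001 0.22 0 0 0.444; 0.75 -0.005 0.001 0.22 0 0 0.444; 0.75 -0.005 0.001 0.25 0 0 0.444; 0.75 -0.005 0.001 0.3 0 0 0.444; 0.75 -0.005 0.001 0.344 0 0 0.444; 0.75 -0.005 0.001 0.344 0 0 0.444; 0.75 -0.005 0.001 0.344 0 0 0.444"}}

```text
time_s: 5.43
position: [0.4798, -0.2913, 0.0276]
tcp_rot: [[0.644, 0.765, -0.002], [0.765, -0.644, 0.002], [0.0, -0.003, -1.0]]
force: [-0.4, 0.0, 1.0]
opening: 0.752
grasp_force: 0.0
```

```bash
python3 - <<'E'
from h import *
s=bot.read_state(); print(s['position'],s['force'],s['opening'])
# push 12mm to contact then arc about COR left of saddle centre
q=np.array([.542,-.217,49.9]); R=.10
tg=[(*behind(q,b),.028,q[2]) for b in(.092,.088,.0845)]
h0=np.radians(q[2]); C=q[:2]+R*np.array([-np.sin(h0),np.cos(h0)])
for a in np.arange(52,84.1,2):
    r=np.radians(a); c=C-R*np.array([-np.sin(r),np.cos(r)]); tg.append((*behind((*c,a),.0845),.028,a))
print("end",c); rows(tg,.75)
E
```

```text
[ 0.47977855 -0.29127847  0.02757916] [-0.42607901  0.00603088  0.96173473] 0.7517973733822854
end [ 0.56496005 -0.16304048]
0.75 0.0098 -0.0005 -0.0008 -0.004 -0.000 -0.000 ;
0.75 0.0178 -0.0005 -0.0008 -0.004 -0.000 -0.000 ;
0.75 0.0248 -0.0005 -0.0008 -0.004 -0.000 -0.000 ;
0.75 0.0322 0.0055 -0.0009 -0.004 -0.000 -0.047 ;
0.75 0.0395 0.0111 -0.0009 -0.004 -0.000 -0.091 ;
0.75 0.0470 0.0163 -0.0009 -0.004 -0.000 -0.136 ;
0.75 0.0547 0.0213 -0.0009 -0.004 -0.001 -0.180 ;
0.75 0.0625 0.0260 -0.0009 -0.004 -0.001 -0.225 ;
0.75 0.0705 0.0305 -0.0009 -0.004 -0.001 -0.269 ;
0.75 0.0786 0.0346 -0.0009 -0.004 -0.001 -0.314 ;
0.75 0.0869 0.0385 -0.0009 -0.004 -0.001 -0.358 ;
0.75 0.0953 0.0421 -0.0009 -0.004 -0.001 -0.403 ;
0.75 0.1038 0.0454 -0.0010 -0.004 -0.001 -0.447 ;
0.75 0.1125 0.0484 -0.0010 -0.004 -0.001 -0.491 ;
0.75 0.1212 0.0510 -0.0010 -0.004 -0.001 -0.536 ;
0.75 0.1300 0.0534 -0.0010 -0.004 -0.001 -0.580 ;
0.75 0.1389 0.0555 -0.0010 -0.004 -0.001 -0.625 ;
0.75 0.1479 0.0572 -0.0010 -0.004 -0.001 -0.669 ;
0.75 0.1569 0.0587 -0.0010 -0.004 -0.001 -0.714 ;
0.75 0.1660 0.0598 -0.0010 -0.004 -0.001 -0.758 ;
```

Request:
{"fn": "jog_arm", "kwargs": {"rows": "0.75 0.010 0 -0.001 0 0 0; 0.75 0.018 0 -0.001 0 0 0; 0.75 0.025 0 -0.001 0 0 0; 0.75 0.032 0.0055 -0.001 0 0 -0.047; 0.75 0.0395 0.011 -0.001 0 0 -0.091; 0.75 0.047 0.0165 -0.001 0 0 -0.136; 0.75 0.0545 0.0215 -0.001 0 0 -0.18; 0.75 0.0625 0.026 -0.001 0 0 -0.225; 0.75 0.0705 0.0305 -0.001 0 0 -0.27; 0.75 0.0785 0.0345 -0.001 0 0 -0.314; 0.75 0.087 0.0385 -0.001 0 0 -0.358; 0.75 0.0955 0.042 -0.001 0 0 -0.403; 0.75 0.104 0.0455 -0.001 0 0 -0.447; 0.75 0.1125 0.0485 -0.001 0 0 -0.491; 0.75 0.121 0.051 -0.001 0 0 -0.536; 0.75 0.13 0.0535 -0.001 0 0 -0.58; 0.75 0.139 0.0555 -0.001 0 0 -0.625; 0.75 0.148 0.057 -0.001 0 0 -0.67; 0.75 0.157 0.0585 -0.001 0 0 -0.714; 0.75 0.166 0.06 -0.001 0 0 -0.758"}}

```text
time_s: 7.1
position: [0.5579, -0.2506, 0.0302]
tcp_rot: [[0.105, 0.994, 0.003], [0.994, -0.105, -0.003], [-0.003, 0.003, -1.0]]
force: [-0.5, -3.1, -0.5]
opening: 0.753
grasp_force: 1.5
```

```bash
python3 - <<'E'
from h import *
s=bot.read_state(); print(s['position'],s['force'],s['opening'])
ps=[capture("top"),capture("scene")]
q,e,n=fit_saddle([.565,-.163,1.466],ps); print("saddle",q,np.degrees(q[2]),e,n)
c=np.cos(B[2]);sn=np.sin(B[2]); d=q[:2]-B[:2]; print("in bay",c*d[0]+sn*d[1],-sn*d[0]+c*d[1])
E
```

```text
[ 0.55787929 -0.25061767  0.03016531] [-0.52580734 -3.05376052 -0.50059231] 0.7527723198328518
saddle [ 0.56565104 -0.16383027  1.46427719] 83.8969029776459 1.308105359790975 2
in bay -0.3022263332016951 -0.008466765837887837
```

```bash
python3 - <<'E'
from h import *
tg=[]
for i in range(1,21):
    x=-.302+.008*i; t=i/20; y=-.0085*(1-(3*t*t-2*t**3)); th=np.degrees(np.arctan(.0085*6*t*(1-t)/.16))
    p=T([[x,y,0]],B)[0]; h=83.7+th; tg.append((*behind((p[0],p[1],h),.0845),.028,h))
rows(tg,.75)
E
```

```text
0.75 0.0207 -0.0003 0.0034 0.004 0.002 -0.016 ;
0.75 0.0368 0.0016 0.0033 0.004 0.002 -0.033 ;
0.75 0.0528 0.0031 0.0033 0.004 0.002 -0.048 ;
0.75 0.0689 0.0042 0.0033 0.004 0.002 -0.062 ;
0.75 0.0850 0.0048 0.0033 0.004 0.002 -0.073 ;
0.75 0.1011 0.0051 0.0032 0.004 0.002 -0.082 ;
0.75 0.1171 0.0049 0.0032 0.004 0.002 -0.089 ;
0.75 0.1332 0.0044 0.0032 0.004 0.002 -0.094 ;
0.75 0.1492 0.0036 0.0032 0.004 0.002 -0.097 ;
0.75 0.1652 0.0025 0.0031 0.004 0.002 -0.098 ;
0.75 0.1812 0.0012 0.0031 0.004 0.002 -0.097 ;
0.75 0.1972 -0.0004 0.0031 0.004 0.002 -0.094 ;
0.75 0.2131 -0.0023 0.0030 0.004 0.002 -0.089 ;
0.75 0.2291 -0.0043 0.0030 0.004 0.002 -0.082 ;
0.75 0.2450 -0.0064 0.0030 0.004 0.002 -0.073 ;
0.75 0.2609 -0.0088 0.0029 0.004 0.002 -0.062 ;
0.75 0.2769 -0.0112 0.0029 0.004 0.002 -0.048 ;
0.75 0.2928 -0.0137 0.0029 0.004 0.002 -0.033 ;
0.75 0.3088 -0.0163 0.0028 0.004 0.002 -0.016 ;
0.75 0.3247 -0.0190 0.0028 0.004 0.002 0.003 ;
```

Request:
{"fn": "jog_arm", "kwargs": {"rows": "0.75 0.0205 0 0.003 0.004 0.002 -0.016; 0.75 0.037 0.0015 0.003 0.004 0.002 -0.033; 0.75 0.053 0.003 0.003 0.004 0.002 -0.048; 0.75 0.069 0.004 0.003 0.004 0.002 -0.062; 0.75 0.085 0.005 0.003 0.004 0.002 -0.073; 0.75 0.101 0.005 0.003 0.004 0.002 -0.082; 0.75 0.117 0.005 0.003 0.004 0.002 -0.089; 0.75 0.133 0.0045 0.003 0.004 0.002 -0.094; 0.75 0.149 0.0035 0.003 0.004 0.002 -0.097; 0.75 0.165 0.0025 0.003 0.004 0.002 -0.098; 0.75 0.181 0.001 0.003 0.004 0.002 -0.097; 0.75 0.197 -0.0005 0.003 0.004 0.002 -0.094; 0.75 0.213 -0.0025 0.003 0.004 0.002 -0.089; 0.75 0.229 -0.0045 0.003 0.004 0.002 -0.082; 0.75 0.245 -0.0065 0.003 0.004 0.002 -0.073; 0.75 0.261 -0.009 0.003 0.004 0.002 -0.062; 0.75 0.277 -0.011 0.003 0.004 0.002 -0.048; 0.75 0.293 -0.0135 0.003 0.004 0.002 -0.033; 0.75 0.309 -0.0165 0.003 0.004 0.002 -0.016; 0.75 0.325 -0.019 0.003 0.004 0.002 0.003"}}

```text
time_s: 8.97
position: [0.5658, -0.0888, 0.0286]
tcp_rot: [[0.11, 0.994, 0.001], [0.994, -0.11, -0.002], [-0.002, 0.001, -1.0]]
force: [-1.5, -8.2, 6.9]
opening: 0.748
grasp_force: 3.8
```

```bash
python3 - <<'E'
from h import *
s=bot.read_state(); print(s['position'],s['force'],s['opening'])
ps=[capture("top"),capture("scene")]
for p in ps:
  for n in("notch_a","saddle"):
    for d in spot_point(n,p):
        d=np.array(d['point'])-[B[0],B[1],0]; c,sn=np.cos(B[2]),np.sin(B[2]); print(n,(c*d[0]+sn*d[1]).round(4),(-sn*d[0]+c*d[1]).round(4))
q0=T([[-.142,0,0]],B)[0]; q=np.array([q0[0],q0[1],B[2]])
big=[]
for p in ps:
    im=cv2.resize(p['pixels'][:,:,::-1],None,fx=4,fy=4,interpolation=cv2.INTER_CUBIC); P=dict(p)
    for k in('fx','fy'):P[k]=p[k]*4
    for k in('cx','cy'):P[k]=p[k]*4+1.5
    for b in SAD[:2]: cv2.polylines(im,[cv2.convexHull(np.round(proj(T(b,q),P)*16).astype(np.int32))],True,(0,255,255),1,cv2.LINE_AA,4)
    u=proj([[q[0],q[1]+.05,.02]],P)[0].astype(int); big.append(im[u[1]-250:u[1]+250,u[0]-200:u[0]+200])
cv2.imwrite("pics/ov2.png",np.hstack(big))
E
```

```text
[ 0.56579094 -0.08878839  0.02860439] [-1.50818014 -8.22490767  6.87904541] 0.7476567269772884
notch_a -0.4813 0.2848
notch_a -0.532 -0.1873
notch_a -0.6314 -0.0778
notch_a -0.0732 0.0238
notch_a -0.3737 0.1731
notch_a -0.0011 -0.0027
saddle -0.1407 0.0003
saddle -0.4449 0.2142
saddle -0.5615 -0.1142
notch_a -0.4755 0.2861
notch_a -0.0617 0.0276
notch_a -0.3755 0.1775
notch_a -0.5251 -0.1912
notch_a -0.6312 -0.08
notch_a -0.2169 0.0244
saddle -0.1364 0.0026
saddle -0.5602 -0.114
saddle -0.4417 0.2148
```

View pics/ov2.png

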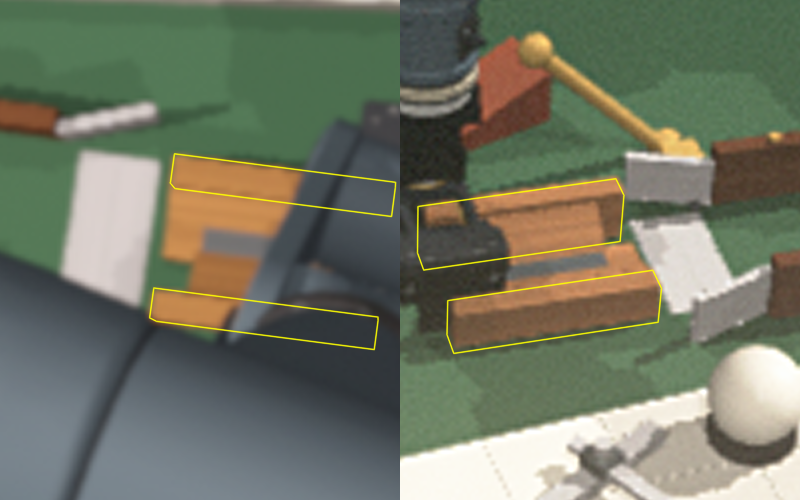

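The saddle lines up on the bay axis, with its leading end just short of the flap. Now a straight push in.

```bash
python3 - <<'E'
from h import *
tg=[]
for x in np.arange(-.135,.0251,.008):
    p=T([[x,0,0]],B)[0]; tg.append((*behind((p[0],p[1],83.7),.0845),.028,83.7))
rows(tg[:2]+tg[-2:],.75)
E
```

```text
0.75 0.0127 0.0033 -0.0021 -0.005 -0.003 -0.000 ;
0.75 0.0287 0.0033 -0.0021 -0.005 -0.003 -0.000 ;
0.75 0.3167 0.0033 -0.0015 -0.005 -0.003 -0.000 ;
0.75 0.3327 0.0033 -0.0014 -0.005 -0.003 -0.000 ;
```

Request:
{"fn": "jog_arm", "kwargs": {"rows": "0.75 0.013 0.002 -0.002 0 0 0; 0.75 0.029 0.002 -0.002 0 0 0; 0.75 0.045 0.002 -0.002 0 0 0; 0.75 0.061 0.002 -0.002 0 0 0; 0.75 0.077 0.002 -0.002 0 0 0; 0.75 0.093 0.002 -0.002 0 0 0; 0.75 0.109 0.002 -0.002 0 0 0; 0.75 0.125 0.002 -0.002 0 0 0; 0.75 0.141 0.002 -0.002 0 0 0; 0.75 0.157 0.002 -0.002 0 0 0; 0.75 0.173 0.002 -0.002 0 0 0; 0.75 0.189 0.002 -0.002 0 0 0; 0.75 0.205 0.002 -0.002 0 0 0; 0.75 0.221 0.002 -0.002 0 0 0; 0.75 0.237 0.002 -0.002 0 0 0; 0.75 0.253 0.002 -0.002 0 0 0; 0.75 0.269 0.002 -0.002 0 0 0; 0.75 0.285 0.002 -0.002 0 0 0; 0.75 0.301 0.002 -0.002 0 0 0; 0.75 0.317 0.002 -0.002 0 0 0"}}

```text
time_s: 10.93
position: [0.5827, 0.0713, 0.0283]
tcp_rot: [[0.109, 0.994, -0.003], [0.994, -0.109, 0.002], [0.002, -0.003, -1.0]]
force: [-0.4, -2.8, -1.5]
opening: 0.754
grasp_force: 1.2
```

```bash
python3 - <<'E'
from h import *
s=bot.read_state(); print(s['position'],s['force'],s['opening'])
d=s['position'][:2]-B[:2]; c,sn=np.cos(B[2]),np.sin(B[2]); print("tcp bay",c*d[0]+sn*d[1],-sn*d[0]+c*d[1])
p=capture("scene"); im=cv2.resize(p['pixels'][180:330,330:530,::-1],(800,600),interpolation=cv2.INTER_CUBIC); cv2.imwrite("pics/s3.png",im)
p0=T([[.0815-.0845,0,0]],B)[0]; rows([(p0[0],p0[1],.028,83.7)],.75)
E
```

```text
[0.58270902 0.07131794 0.02825193] [-0.35293625 -2.83583124 -1.54488334] 0.7541826699877867
tcp bay -0.06662634636320572 0.00038208678402507686
0.75 0.1242 0.0009 0.0011 -0.004 -0.003 0.001 ;
```

View pics/s3.png

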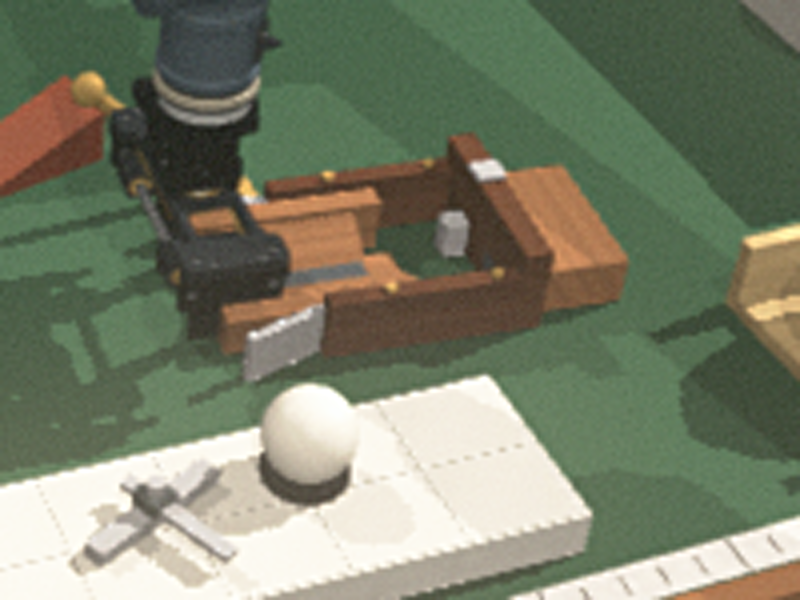

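The saddle has entered between the cheeks with its notch facing the key. I continue gently to home.

Request:
{"fn": "jog_arm", "kwargs": {"rows": "0.75 0.01 0 0 0 0 0; 0.75 0.018 0 0 0 0 0; 0.75 0.026 0 0 0 0 0; 0.75 0.034 0 0 0 0 0; 0.75 0.042 0 0 0 0 0; 0.75 0.05 0 0 0 0 0; 0.75 0.058 0 0 0 0 0; 0.75 0.066 0 0 0 0 0; 0.75 0.074 0 0 0 0 0; 0.75 0.082 0 0 0 0 0; 0.75 0.089 0 0 0 0 0; 0.75 0.095 0 0 0 0 0; 0.75 0.1 0 0 0 0 0; 0.75 0.105 0 0 0 0 0; 0.75 0.109 0 0 0 0 0; 0.75 0.113 0 0 0 0 0; 0.75 0.116 0 0 0 0 0; 0.75 0.119 0 0 0 0 0; 0.75 0.121 0 0 0 0 0; 0.75 0.121 0 0 0 0 0"}}

```text
time_s: 12.65
position: [0.5894, 0.1309, 0.0284]
tcp_rot: [[0.109, 0.994, -0.003], [0.994, -0.109, 0.002], [0.002, -0.003, -1.0]]
force: [-0.3, -2.7, 1.4]
opening: 0.753
grasp_force: 1.5
```

```bash
cat >> h.py <<'E'
def st():
    s=bot.read_state(); d=s['position'][:2]-B[:2]; c,sn=np.cos(B[2]),np.sin(B[2])
    print(s['time_s'],"tcp bay",(c*d[0]+sn*d[1]).round(4),(-sn*d[0]+c*d[1]).round(4),s['position'][2].round(4),"F",np.round(s['force'],1))
E
python3 -c "
from h import *
st()"
```

```text
12.65 tcp bay -0.0067 0.0003 0.0284 F [-0.3 -2.7  1.4]
```

Request:
{"fn": "jog_arm", "kwargs": {"rows": "0.75 0.002 0 0 0 0 0; 0.75 0.004 0 0 0 0 0; 0.75 0.006 0 0 0 0 0; 0.75 0.008 0 0 0 0 0; 0.75 0.008 0 0 0 0 0"}}

```text
time_s: 13.07
position: [0.5896, 0.133, 0.0284]
tcp_rot: [[0.109, 0.994, -0.004], [0.994, -0.109, -0.001], [-0.001, -0.004, -1.0]]
force: [-2.3, -10.7, 1.5]
opening: 0.752
grasp_force: 5.2
```

Request:
{"fn": "jog_arm", "kwargs": {"rows": "0.75 0.003 0 0 0 0 0; 0.75 0.006 0 0 0 0 0; 0.75 0.008 0 0 0 0 0; 0.75 0.008 0 0 0 0 0"}}

```text
time_s: 13.4
position: [0.5893, 0.1333, 0.0285]
tcp_rot: [[0.109, 0.994, -0.006], [0.994, -0.109, -0.005], [-0.006, -0.006, -1.0]]
force: [-3.6, -22.8, 4.6]
opening: 0.75
grasp_force: 11.5
```

```bash
python3 -c "
from h import *
st()"
```

```text
13.4 tcp bay -0.0043 0.0006 0.0285 F [ -3.6 -22.8   4.6]
```

```bash
python3 - <<'E'
from h import *
p0=T([[-.05,0,0]],B)[0]; w=T([[-.165,.13,0]],B)[0]
rows([(p0[0],p0[1],.03,83.7),(p0[0],p0[1],.25,83.7),(w[0],w[1],.25,83.7)],.75)
E
```

```text
0.75 -0.0914 0.0011 -0.0024 -0.007 0.008 0.001 ;
0.75 -0.0941 -0.0014 -0.4424 -0.007 0.008 0.001 ;
0.75 -0.3237 -0.2616 -0.4396 -0.007 0.008 0.001 ;
```

Request:
{"fn": "jog_arm", "kwargs": {"rows": "0.75 -0.05 0 0 0 0 0; 0.75 -0.092 0 -0.002 0 0 0; 0.75 -0.092 0 -0.05 0 0 0; 0.75 -0.094 -0.001 -0.13 0 0 0; 0.75 -0.094 -0.001 -0.21 0 0 0; 0.75 -0.094 -0.001 -0.29 0 0 0; 0.75 -0.094 -0.001 -0.37 0 0 0; 0.75 -0.094 -0.001 -0.442 0 0 0; 0.3 -0.094 -0.001 -0.442 0 0 0; 0 -0.324 -0.262 -0.44 -0.007 0.008 0; 0 -0.324 -0.262 -0.44 -0.007 0.008 0; 0 -0.324 -0.262 -0.44 -0.007 0.008 0; 0 -0.324 -0.262 -0.44 -0.007 0.008 0; 0 -0.324 -0.262 -0.44 -0.007 0.008 0; 0 -0.324 -0.262 -0.44 -0.007 0.008 0"}}

```text
time_s: 14.65
position: [0.4407, -0.0084, 0.2483]
tcp_rot: [[0.113, 0.994, 0.002], [0.994, -0.113, 0.009], [0.009, 0.001, -1.0]]
force: [0.6, 0.8, -0.4]
opening: 0.307
grasp_force: 0.0
```

```bash
python3 - <<'E'
from h import *
st()
ps=[capture("top"),capture("scene")]
h0=T([[.081,0,0]],B)[0]
q=np.array([h0[0],h0[1],B[2]])
big=[]
for p in ps:
    print([np.round(d['point'],3) for d in spot_point("lever_knob",p)],[np.round(d['point'],3) for d in spot_point("saddle",p)][:4])
    im=cv2.resize(p['pixels'][:,:,::-1],None,fx=4,fy=4,interpolation=cv2.INTER_CUBIC); P=dict(p)
    for k in('fx','fy'):P[k]=p[k]*4
    for k in('cx','cy'):P[k]=p[k]*4+1.5
    for b in SAD[:2]: cv2.polylines(im,[cv2.convexHull(np.round(proj(T(b,q),P)*16).astype(np.int32))],True,(0,255,255),1,cv2.LINE_AA,4)
    u=proj([[q[0]-.04,q[1]-.03,.02]],P)[0].astype(int); big.append(im[u[1]-250:u[1]+250,u[0]-200:u[0]+200])
cv2.imwrite("pics/ov4.png",np.hstack(big))
w=T([[-.16,.13,0]],B)[0]; tg=[(w[0],w[1],.13,83.7)]
for ang in range(-40,41,5):
    a=np.radians(ang); w=T([[.158*np.sin(a)-.0225,.13,0]],B)[0]; tg.append((w[0],w[1],.158*np.cos(a)+.014,83.7))
rows(tg,0)
E
```

```text
14.65 tcp bay -0.1614 0.1328 0.2483 F [ 0.6  0.8 -0.4]
[] [array([ 0.326, -0.284,  0.   ]), array([ 0.599,  0.22 , -0.003]), array([ 0.642, -0.432, -0.002])]
[array([0.447, 0.038, 0.112])] [array([ 0.328, -0.279,  0.004]), array([ 0.643, -0.435, -0.003]), array([0.599, 0.221, 0.001]), array([ 0.379,  0.022, -0.002])]
0 -0.0009 -0.0026 0.2370 0.004 -0.010 0.002 ;
0 0.0711 -0.0024 0.2276 0.004 -0.010 0.002 ;
0 0.0931 -0.0023 0.2110 0.004 -0.010 0.002 ;
0 0.1164 -0.0022 0.1963 0.004 -0.010 0.002 ;
0 0.1410 -0.0021 0.1838 0.004 -0.010 0.002 ;
0 0.1666 -0.0021 0.1735 0.004 -0.010 0.002 ;
0 0.1929 -0.0020 0.1654 0.004 -0.010 0.002 ;
0 0.2199 -0.0019 0.1596 0.004 -0.010 0.002 ;
0 0.2472 -0.0019 0.1563 0.004 -0.010 0.002 ;
0 0.2748 -0.0018 0.1553 0.004 -0.010 0.002 ;
0 0.3023 -0.0018 0.1567 0.004 -0.010 0.002 ;
0 0.3296 -0.0017 0.1605 0.004 -0.010 0.002 ;
0 0.3565 -0.0017 0.1667 0.004 -0.010 0.002 ;
0 0.3827 -0.0017 0.1752 0.004 -0.010 0.002 ;
0 0.4081 -0.0017 0.1860 0.004 -0.010 0.002 ;
0 0.4324 -0.0017 0.1989 0.004 -0.010 0.002 ;
0 0.4556 -0.0017 0.2139 0.004 -0.010 0.002 ;
0 0.4773 -0.0017 0.2309 0.004 -0.010 0.002 ;
```

View pics/ov4.png

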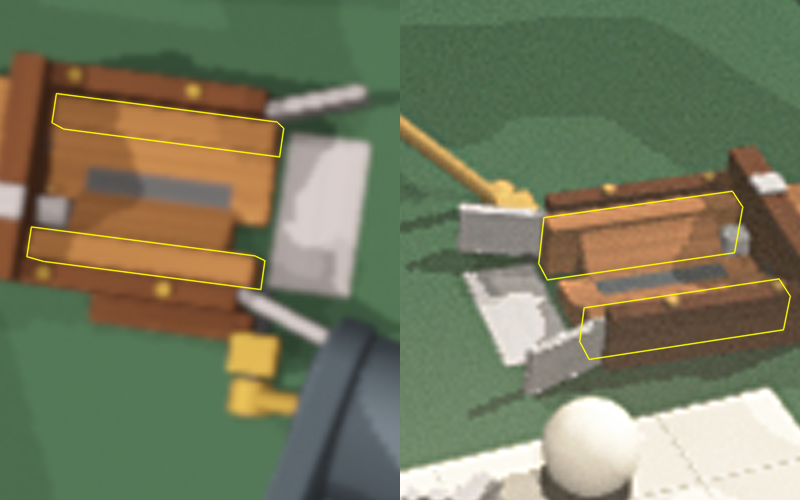

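The saddle is home with the key post sitting in its notch, and the trailing end is inside the mouth. Now the lever.

Request:
{"fn": "jog_arm", "kwargs": {"rows": "0 0 -0.002 0.06 0 0 0; 0 0 -0.002 0.13 0 0 0; 0 0 -0.002 0.2 0 0 0; 0 0 -0.002 0.237 0 0 0; 0 0.03 -0.002 0.235 0 0 0; 0 0.05 -0.002 0.232 0 0 0; 0 0.071 -0.002 0.228 0 0 0; 0 0.082 -0.002 0.219 0 0 0; 0 0.093 -0.002 0.211 0 0 0; 0 0.105 -0.002 0.203 0 0 0; 0 0.116 -0.002 0.196 0 0 0; 0 0.129 -0.002 0.19 0 0 0; 0 0.141 -0.002 0.184 0 0 0; 0 0.154 -0.002 0.178 0 0 0; 0 0.167 -0.002 0.173 0 0 0; 0 0.18 -0.002 0.169 0 0 0; 0 0.193 -0.002 0.165 0 0 0; 0 0.206 -0.002 0.162 0 0 0; 0 0.22 -0.002 0.16 0 0 0; 0 0.234 -0.002 0.158 0 0 0"}}

```text
time_s: 16.62
position: [0.4554, 0.1094, 0.1705]
tcp_rot: [[0.11, 0.994, 0.004], [0.994, -0.11, 0.008], [0.008, 0.003, -1.0]]
force: [0.7, -2.1, 1.3]
opening: 0.003
grasp_force: 0.9
```

```bash
python3 - <<'E'
from h import *
st()
tg=[]
for ang in (0,5,10,15,20,25,30,35):
    a=np.radians(ang); w=T([[.158*np.sin(a)-.0225,.13,0]],B)[0]; tg.append((w[0],w[1],.158*np.cos(a)+.014,83.7))
rows(tg,0)
p=capture("scene"); print([np.round(d['point'],3) for d in spot_point("lever_knob",p)])
E
```

```text
16.6167 tcp bay -0.0428 0.1311 0.1705 F [ 0.7 -2.1  1.3]
0 0.0406 0.0022 -0.0026 0.004 -0.010 0.000 ;
0 0.0681 0.0022 -0.0012 0.004 -0.010 0.000 ;
0 0.0954 0.0022 0.0027 0.004 -0.010 0.000 ;
0 0.1223 0.0021 0.0088 0.004 -0.010 0.000 ;
0 0.1485 0.0021 0.0174 0.004 -0.010 0.000 ;
0 0.1739 0.0021 0.0281 0.004 -0.010 0.000 ;
0 0.1983 0.0021 0.0410 0.004 -0.010 0.000 ;
0 0.2214 0.0020 0.0560 0.004 -0.010 0.000 ;
[array([0.46 , 0.126, 0.154])]
```

The lever is following; I carry it past the top.

Request:
{"fn": "jog_arm", "kwargs": {"rows": "0 0.014 0.002 -0.002 0 0 0; 0 0.028 0.002 -0.002 0 0 0; 0 0.041 0.002 -0.002 0 0 0; 0 0.055 0.002 -0.002 0 0 0; 0 0.068 0.002 -0.001 0 0 0; 0 0.082 0.002 0.001 0 0 0; 0 0.095 0.002 0.003 0 0 0; 0 0.109 0.002 0.006 0 0 0; 0 0.122 0.002 0.009 0 0 0; 0 0.136 0.002 0.013 0 0 0; 0 0.149 0.002 0.017 0 0 0; 0 0.162 0.002 0.022 0 0 0; 0 0.174 0.002 0.028 0 0 0; 0 0.186 0.002 0.034 0 0 0; 0 0.198 0.002 0.041 0 0 0; 0 0.198 0.002 0.041 0 0 0; 0 0.198 0.002 0.041 0 0 0"}}

```text
time_s: 18.13
position: [0.4666, 0.2072, 0.1504]
tcp_rot: [[0.109, 0.994, 0.002], [0.994, -0.109, 0.007], [0.007, 0.002, -1.0]]
force: [0.2, -0.7, -0.7]
opening: 0.004
grasp_force: 0.0
```

Request:
{"fn": "jog_arm", "kwargs": {"rows": "0 -0.04 0 0 0 0 0; 0 -0.08 0 -0.06 0 0 0; 0 -0.12 0 -0.14 0 0 0; 0 -0.2 0 -0.2 0 0 0; 0 -0.28 0 -0.2 0 0 0; 0 -0.36 0 -0.2 0 0 0; 0 -0.44 0 -0.2 0 0 0; 0 -0.52 0 -0.2 0 0 0; 0 -0.6 0 -0.2 0 0 0; 0 -0.6 0 -0.2 0 0 0; 0 -0.6 0 -0.2 0 0 0; 0 -0.6 0 -0.2 0 0 0"}}

```text
time_s: 19.13
position: [0.4333, -0.092, 0.2483]
tcp_rot: [[0.111, 0.994, 0.003], [0.994, -0.111, 0.008], [0.009, 0.002, -1.0]]
force: [-0.5, -0.1, 0.2]
opening: 0.004
grasp_force: 0.0
```

```bash
python3 - <<'E'
from h import *
st()
ps=[capture("top"),capture("scene")]
k=T([[.112,.13,.112]],B)[0]; print("expect",k)
for p in ps:
    for n in("lever_knob","saddle","bowl","wedge","gauge","jack_center"): print(n,[np.round(d['point'],3).tolist() for d in spot_point(n,p)][:3])
u=np.round(proj([T([[.05,.05,.02]],B)[0]],ps[0])[0]).astype(int);v=np.round(proj([T([[.05,.05,.02]],B)[0]],ps[1])[0]).astype(int)
r=lambda im,c:cv2.resize(im[c[1]-60:c[1]+60,c[0]-80:c[0]+80,::-1],(400,300),interpolation=cv2.INTER_CUBIC)
cv2.imwrite("pics/f5.png",np.hstack([r(ps[0]['pixels'],u),r(ps[1]['pixels'],v)]))
E
```

```text
19.1333 tcp bay -0.2453 0.131 0.2483 F [-0.5 -0.1  0.2]
expect [0.47347532 0.26308909 0.112     ]
lever_knob [[0.477, 0.263, 0.112]]
saddle [[0.33, -0.281, 0.001], [0.599, 0.22, 0.001], [0.644, -0.432, 0.001]]
bowl [[0.338, -0.487, -0.002]]
wedge [[0.377, 0.019, -0.007]]
gauge [[0.799, -0.05, 0.036]]
jack_center [[0.797, 0.059, 0.072]]
lever_knob [[0.474, 0.261, 0.11], [0.579, 0.295, -0.004]]
saddle [[0.329, -0.276, 0.002], [0.599, 0.222, 0.002], [0.641, -0.436, -0.0]]
bowl [[0.341, -0.488, 0.001]]
wedge [[0.375, 0.022, -0.0]]
gauge [[0.806, -0.052, 0.036]]
jack_center [[0.804, -0.054, 0.035], [0.797, 0.057, 0.074], [0.565, 0.148, -0.0]]
```

View pics/f5.png

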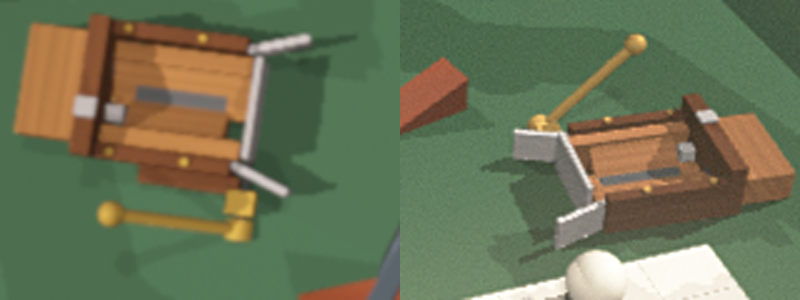

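The trap stands upright across the mouth (top crop x≈255), and the knob is at the expected end position. The saddle is home and the other items have not moved. I hand it in.

```bash
python3 -c "
from rig import bot
print(bot.hand_in())"
```

```text
the job is handed in; nothing more can be done
None
```

The job is handed in at about 19 s of the 72 s allowed: the key stands in the left slot, the saddle is fully home with notch_a over it, and the trap is fully up behind it. The bowl, jack, gauge and wedge are where they were.

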